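Find the loose fixing bolt of the photo stand and hold its cap open

ROBOT

A 6-joint arm with a two-finger parallel gripper is mounted at the origin on the work surface. World frame = base frame: x ahead of the robot, y to its left, z up, the work surface at z = 0. Lengths are in m, angles in rad, forces in N, time in s.
With the tool pointing down it reaches from about 0.375 to 0.75 m from the base axis. Payload 9 kg.
Tool frame: the origin (TCP) lies at the very end of the fingers, on their centre line; the grasp point (between the pads) lies 19 mm behind it; z points along the fingers, y is the direction in which the jaws open and shut (so a half turn about z gives the same grasp; the last joint's range is limited). The gripper opens to 85 mm and grips with 20 to 120 N. Pads are 22 mm wide; open, the fingers measure 114 mm over their backs; the gripper's body (76 mm by 85 mm) begins 54 mm behind the grasp point. The pads swing forward as they close: fully open they stand 13 mm farther back than shut.
Start: joints at [1.028, 0.104, 0.097, 1.564, 0, 1.353], TCP at [0.191, 0.569, 0.231] pointing down, gripper open.
Joint ranges: [-2.99, 2.99], [-0.84, 1.86], [-1.1, 1.16], [-1.84, 2.11], [-1.51, 1.56], [-3.14, 3.14]. Speed limits (rad/s): [2.22, 2.22, 2.57, 3.14, 3.14, 3.14].

INTERFACE

Orientations are given as a unit quaternion [x, y, z, w].
In Python, from rig import robot, eyes gives the robot as it stands. The module is installed in compiled form; this text tells all that it offers.
- The arm moves only by the tool servo_tool, never from a script. Its argument "targets" is a list of rows, each a list of 7 numbers: the opening in per cent of the stroke, from 0 (shut) to 100 (fully open), then the shift along the tool's x, y, z in cm, then the turn, a rotation vector about the tool's x, y, z in rad. In form: [[jaw, x, y, z, ax, ay, az], ...]. A call has 1 to 20 rows; each row is the pose to reach, as a shift and turn from the pose commanded when the call began, along the tool's axes at that moment; what a row does not reach only later rows make up. A row lasts 1/12 s, in which the tool goes at most 41.7 mm and 7.16 degrees, less where a joint would pass 70% of its speed; a pose out of reach is approached as far as the arm can. A call with a gripper value outside its range is refused whole. The fingers move at their own pace and stop on an object; "force" is the grip in N (left out, the last holds). Time passes only in rows, so rows that repeat a pose let the fingers close. It gives the time, the measured TCP pose, the force and the opening at its end, in the units of the state.
- robot.sense(): the state, without advancing time (a new reading comes with each control period).
- eyes.camera(name): name is "scene" or "side" or "wrist"; returns the picture (384x512x3 uint8, blue, green, red); there is no depth.
- eyes.camera_info(name): a dict with "mtx" (3x3 intrinsics, pixels), "extrinsics" (4x4, takes a point from world to camera coordinates); the wrist camera has in their place "hand_eye" (4x4, takes a point from camera to tool coordinates, whose origin is the TCP and whose axes are the flange's). Camera axes: x right, y down, z forward; pixel columns grow to the right and rows downward; lengths in m; the calibration is good to about 2 mm. A picture is of the moment at which its call begins: read the wrist's pose just before it. camera_info takes no time and is no camera call.
- robot.sign_off(): hands the job in, once; it reports no verdict.
Trained networks look in the newest picture that a camera, given by its name, has taken for a name from the list of things; names that differ only in an ending like _2 or _b are one class to them, and where a whole thing is asked for, a point or a joint stands for the part that bears it (a point fixed in the world has none). Each returns a list of dicts, best first, with "confidence" (0 to 1); they miss things now and then, are a little off and sometimes report something else, mostly with a low value. They report only what shows in the picture. A call takes as long as a camera call.
- eyes.outline_of(query, camera): "region" (384x512 bool, what is visible of it) and "extent" ([centre column, centre row, width, height] in pixels, round what is visible of it).
- eyes.tip_of(query, camera): "point" ([row, column] in pixels: a listed point, or the origin of a listed thing).
The state is a dict: "t": time; "joint_pos": joint angles; "joint_vel": joint speeds; "joint_torque": joint torques, N m; "ee_pos": TCP position; "tcp_rot": TCP orientation; "force": force on the tool from outside, world axes, zero at the start; "wrist_torque": the same for the moment, N m; "grip_width": finger opening in m.
Only numpy, scipy, OpenCV 4.12 (cv2) and the standard library are available. Lean on these libraries where they do the work, as an engineer would, in place of code of your own. Each camera call takes 0.05 s, during which the arm holds its last target.

TASK

One of the three orange-capped bolts that fix the photo stand has worked loose: tap the closed caps firmly from above until you find the one that sinks under the tap (the tight ones do not give). Then lift that bolt's cap by its lip, open by at least sixty degrees, and finish while still holding it there with the gripper so that I can get a key on the bolt; it snaps shut if you let go. Keep the other two caps shut and leave everything else on the bench where it is.

Things in the scene. Friction and masses are not known exactly. Their poses are not given: they have to be found in the camera images.
- bolt_a (a joint): How far bolt A has sunk (m): 0 = normal height, as all three start; positive = down. A tight bolt gives under 2 mm even under 20 N. The loose one, held up by friction alone, slides from about 5 N on its closed cap, drops 8 mm to its stop and stays down; about 7 N upward would pull it up again. Which of A, B, C is loose differs every time and cannot be seen beforehand.
- cap_a (a joint): Opening angle (rad) of the orange hinged cap of bolt A: 0 = shut over the bolt head, 1.57 = cap on edge, 1.9 = stop. A light spring always closes it: about 0.8 N at the lip opens it, and it snaps shut when let go.
- top_a (a point): Centre of the flat top of the orange cap of bolt A: the place to tap. The cap is 44 mm in diameter, 20 mm high; its top stands 56 mm above the stand's base board (78 mm above the table) when shut and unsunk. It moves with the cap.
- lip_a (a point): Centre of the rolled lip of cap A, a bar 10 mm thick, 26 mm long, parallel to the hinge, on a tab 14 mm wide opposite the hinge; when shut 39 mm from the cap's centre and 4 mm below its top, with 23 mm free height over the seat (15 mm once sunk). Pinch it by its flat ends, 26 mm apart (it pivots between the fingers), from above. Moves with the cap.
- hinge_a (a point): Middle of the hinge line of the cap of bolt A, 65.5 mm behind and 14.5 mm below the lip when shut. Its x axis points level from the lip towards the hinge, its y axis runs along the hinge (the cap opens by turning the positive way about y, lip upward), z is up. It sinks with the bolt.
- bolt_b (a joint): How far bolt B has sunk (m): 0 = normal height, as all three start; positive = down. A tight bolt gives under 2 mm even under 20 N. The loose one, held up by friction alone, slides from about 5 N on its closed cap, drops 8 mm to its stop and stays down; about 7 N upward would pull it up again. Which of A, B, C is loose differs every time and cannot be seen beforehand.
- cap_b (a joint): Opening angle (rad) of the orange hinged cap of bolt B: 0 = shut over the bolt head, 1.57 = cap on edge, 1.9 = stop. A light spring always closes it: about 0.8 N at the lip opens it, and it snaps shut when let go.
- top_b (a point): Centre of the flat top of the orange cap of bolt B: the place to tap. The cap is 44 mm in diameter, 20 mm high; its top stands 56 mm above the stand's base board (78 mm above the table) when shut and unsunk. It moves with the cap.
- lip_b (a point): Centre of the rolled lip of cap B, a bar 10 mm thick, 26 mm long, parallel to the hinge, on a tab 14 mm wide opposite the hinge; when shut 39 mm from the cap's centre and 4 mm below its top, with 23 mm free height over the seat (15 mm once sunk). Pinch it by its flat ends, 26 mm apart (it pivots between the fingers), from above. Moves with the cap.
- hinge_b (a point): Middle of the hinge line of the cap of bolt B, 65.5 mm behind and 14.5 mm below the lip when shut. Its x axis points level from the lip towards the hinge, its y axis runs along the hinge (the cap opens by turning the positive way about y, lip upward), z is up. It sinks with the bolt.
- bolt_c (a joint): How far bolt C has sunk (m): 0 = normal height, as all three start; positive = down. A tight bolt gives under 2 mm even under 20 N. The loose one, held up by friction alone, slides from about 5 N on its closed cap, drops 8 mm to its stop and stays down; about 7 N upward would pull it up again. Which of A, B, C is loose differs every time and cannot be seen beforehand.
- cap_c (a joint): Opening angle (rad) of the orange hinged cap of bolt C: 0 = shut over the bolt head, 1.57 = cap on edge, 1.9 = stop. A light spring always closes it: about 0.8 N at the lip opens it, and it snaps shut when let go.
- top_c (a point): Centre of the flat top of the orange cap of bolt C: the place to tap. The cap is 44 mm in diameter, 20 mm high; its top stands 56 mm above the stand's base board (78 mm above the table) when shut and unsunk. It moves with the cap.
- lip_c (a point): Centre of the rolled lip of cap C, a bar 10 mm thick, 26 mm long, parallel to the hinge, on a tab 14 mm wide opposite the hinge; when shut 39 mm from the cap's centre and 4 mm below its top, with 23 mm free height over the seat (15 mm once sunk). Pinch it by its flat ends, 26 mm apart (it pivots between the fingers), from above. Moves with the cap.
- hinge_c (a point): Middle of the hinge line of the cap of bolt C, 65.5 mm behind and 14.5 mm below the lip when shut. Its x axis points level from the lip towards the hinge, its y axis runs along the hinge (the cap opens by turning the positive way about y, lip upward), z is up. It sinks with the bolt.
- base: The fixed photo stand; origin: centre of the underside of its grey base board, 340 mm (x) by 620 mm (y), 22 mm high. On it a white light panel, 12 mm high, and 255 mm to +y a black column, 45 mm square, 580 mm high. The three capped bolts stand on the board, each on a fixed round aluminium seat 68 mm across, 24 mm high: two along its right (-y) edge, one at the front left of the middle.
- dish: Clear round dish with violet glass gems on the light panel, 100 mm diameter, 16 mm high; origin at the centre of its underside. To be left alone.
- loupe: Black standing magnifier on the light panel, 42 mm diameter, 40 mm high; origin at the centre of its underside. To be left alone.
- hex_key: Dark L-shaped steel key lying on the front of the base board between two bolts, long arm 110 mm, short arm 35 mm, 10 mm thick; origin under the middle of the long arm. To be left alone.
- spare_bolt: Steel hex bolt standing on its head on the table, 28 mm across, 55 mm high; origin at the centre of its underside. To be left alone.
- bottle: Amber bottle with black cap on the table, 60 mm diameter, 130 mm high; origin at the centre of its underside. To be left alone.
- screwdriver: Red-handled screwdriver lying on the table, about 200 mm long, 26 mm thick; origin under its middle. To be left alone.
- closed_dish: Small closed culture dish on the table, 90 mm diameter, 15 mm high; origin at the centre of its underside. To be left alone.

How it is judged:
On the way, in this order (a step that is already met when the one before it is completed fails the run):
1. with all caps shut, the loose bolt is tapped down (sunk more than 5 mm) (value of joint any of bolt_a, bolt_b, bolt_c above 0.005 m and value of joint each of cap_a, cap_b, cap_c below 0.2 rad), for 0.1 s.
2. the cap of the sunken bolt is lifted past sixty degrees by the fingers (((value of joint bolt_a above 0.004 m and value of joint cap_a above 1.05 rad and velocity of joint cap_a between -0.3 and 0.3 rad/s and contact force between the fingers and cap_a above 0.3 N and value of joint each of cap_b, cap_c below 0.2 rad) or (value of joint bolt_b above 0.004 m and value of joint cap_b above 1.05 rad and velocity of joint cap_b between -0.3 and 0.3 rad/s and contact force between the fingers and cap_b above 0.3 N and value of joint each of cap_a, cap_c below 0.2 rad) or (value of joint bolt_c above 0.004 m and value of joint cap_c above 1.05 rad and velocity of joint cap_c between -0.3 and 0.3 rad/s and contact force between the fingers and cap_c above 0.3 N and value of joint each of cap_a, cap_b below 0.2 rad))), for 0.2 s.
At the end, for the whole second after the job is handed in: The loose bolt is down (more than 4 mm of its 8 mm drop), its cap is held still by the gripper's fingers, open by more than 1.05 rad (60 degrees), and the other two caps are shut (under 0.2 rad) (((value of joint bolt_a above 0.004 m and value of joint cap_a above 1.05 rad and velocity of joint cap_a between -0.3 and 0.3 rad/s and contact force between the fingers and cap_a above 0.3 N and value of joint each of cap_b, cap_c below 0.2 rad) or (value of joint bolt_b above 0.004 m and value of joint cap_b above 1.05 rad and velocity of joint cap_b between -0.3 and 0.3 rad/s and contact force between the fingers and cap_b above 0.3 N and value of joint each of cap_a, cap_c below 0.2 rad) or (value of joint bolt_c above 0.004 m and value of joint cap_c above 1.05 rad and velocity of joint cap_c between -0.3 and 0.3 rad/s and contact force between the fingers and cap_c above 0.3 N and value of joint each of cap_a, cap_b below 0.2 rad))); the arm keeps its last pose, push and grip.
It fails at once if a cap is opened (more than 0.5 rad) on a bolt that has not been found loose by tapping it down ((value of joint cap_a above 0.5 rad and value of joint bolt_a below 0.003 m) or (value of joint cap_b above 0.5 rad and value of joint bolt_b below 0.003 m) or (value of joint cap_c above 0.5 rad and value of joint bolt_c below 0.003 m)).
It fails at once if something else on the bench is moved more than 30 mm or knocked over (distance of any of dish, loupe, hex_key, spare_bolt, bottle, screwdriver, closed_dish from where it was at the start of the episode above 0.03 m or angle between any of dish, loupe, hex_key, spare_bolt, bottle, closed_dish's own z axis and vertical above 0.5 rad).
It also fails if it takes over 61 s, if anything falls off the work surface, if the arm or the gripper's body presses on something with over 40 N, if the wrist force passes 120 N, or if a joint passes its speed limit or range.

## Working session

There is one attempt and no reset: what is moved stays moved. The work goes in short steps, Python scripts to look and compute and a tool call to move; the robot and the scene stay as the last step left them, time stands still between calls to the robot, and variables do not carry over. Pictures are saved under pics/ and viewed, and the job is handed in when it is done.

Besides the shell and the picture viewer there is one more tool, called after "Request:" by a JSON object that holds its "method" and its "body". servo_tool: Moves the arm, as the interface text tells. Its arguments: {"type":"object","properties":{"targets":{"type":"array","items":{"type":"array","items":{"type":"number"}}},"force":{"type":"number"}},"required":["targets"]}

```bash
mkdir -p pics
cat > h.py <<'E'
import numpy as np, cv2
from rig import robot, eyes
from scipy.spatial.transform import Rotation as R
def cam(name):
    i=eyes.camera_info(name); K=np.array(i["mtx"])
    if "extrinsics" in i: E=np.array(i["extrinsics"])
    else:
        s=robot.sense(); T=np.eye(4); T[:3,:3]=R.from_quat(s["tcp_rot"]).as_matrix(); T[:3,3]=s["ee_pos"]
        E=np.linalg.inv(T@np.array(i["hand_eye"]))
    return K,E
def atz(K,E,row,col,z):
    d=np.linalg.inv(K)@[col,row,1]; C=-E[:3,:3].T@E[:3,3]; d=E[:3,:3].T@d
    return C+d*(z-C[2])/d[2]
def proj(K,E,p):
    q=K@(E[:3,:3]@np.array(p)+E[:3,3]); return q[1]/q[2],q[0]/q[2]
E
python3 - <<'E'
from h import *
print(robot.sense())
for n in ["scene","side","wrist"]:
    K,E=cam(n); im=eyes.camera(n); cv2.imwrite(f"pics/{n}0.png",im)
    print(n,-E[:3,:3].T@E[:3,3])
    for q,z in [("top_a",.078),("lip_a",.074),("hinge_a",.0595)]:
        for d in eyes.tip_of(q,n):
            print(q,np.round(d["confidence"],2),np.round(d["point"]),np.round(atz(K,E,*d["point"],z),4))
E
```

```text
{'t': 0.0, 'joint_pos': array([1.02831491e+00, 1.04675309e-01, 9.64399292e-02, 1.56389454e+00,
       7.34067509e-07, 1.35311491e+00]), 'joint_vel': array([ 0.00126325, -0.00022353, -0.00042712,  0.00013075,  0.00094351,
        0.00050842]), 'joint_torque': array([-8.32151745e-04, -5.56933451e+01,  5.03645790e+01,  1.68513920e-02,
       -2.93614848e-04, -5.73414852e-06]), 'ee_pos': array([0.19127185, 0.56833701, 0.23052022]), 'tcp_rot': array([ 1.61687055e-01,  9.86841857e-01, -6.19074280e-04, -2.47719829e-04]), 'force': array([-0.21870114,  0.11622857,  0.23306727]), 'wrist_torque': array([-0.00498611, -0.02135644,  0.02602723]), 'grip_width': 0.08545745055351003}
scene [ 1.09740868 -0.75695087  1.03839222]
top_a 0.81 [209. 189.] [ 0.4753 -0.1782  0.078 ]
top_a 0.79 [231. 224.] [ 0.6094 -0.1842  0.078 ]
top_a 0.72 [246. 233.] [ 0.6615 -0.208   0.078 ]
top_a 0.69 [159. 238.] [0.461  0.0824 0.078 ]
lip_a 0.71 [210. 176.] [ 0.4445 -0.1996  0.074 ]
lip_a 0.59 [225. 214.] [ 0.5725 -0.1806  0.074 ]
lip_a 0.51 [157. 230.] [0.4336 0.077  0.074 ]
lip_a 0.4 [197. 261.] [ 0.6174 -0.0099  0.074 ]
hinge_a 0.66 [246. 231.] [ 0.6485 -0.2029  0.0595]
hinge_a 0.58 [169. 244.] [0.4939 0.0714 0.0595]
hinge_a 0.57 [215. 199.] [ 0.5044 -0.1673  0.0595]
side [ 0.13884063 -0.59523397  0.92525   ]
top_a 0.83 [231. 310.] [ 0.5972 -0.1912  0.078 ]
top_a 0.72 [249. 267.] [ 0.478  -0.1731  0.078 ]
top_a 0.7 [190. 215.] [0.4739 0.0646 0.078 ]
top_a 0.41 [187. 221.] [0.4938 0.064  0.078 ]
lip_a 0.57 [233. 296.] [ 0.5677 -0.1743  0.074 ]
lip_a 0.57 [194. 197.] [0.4272 0.0815 0.074 ]
lip_a 0.55 [263. 257.] [ 0.4357 -0.1886  0.074 ]
hinge_a 0.77 [247. 274.] [ 0.5025 -0.1672  0.0595]
wrist [0.12720709 0.59107747 0.37356642]
```

Run:
```python
import cv2,numpy as np
a=cv2.imread("pics/scene0.png");b=cv2.imread("pics/side0.png")
cv2.imwrite("pics/a1.png",cv2.resize(a[100:290,120:370],None,fx=3.15,fy=3.15,interpolation=2))
cv2.imwrite("pics/b1.png",cv2.resize(b[130:320,150:400],None,fx=3.15,fy=3.15,interpolation=2))
```

```text
(no output)
```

View pics/a1.png

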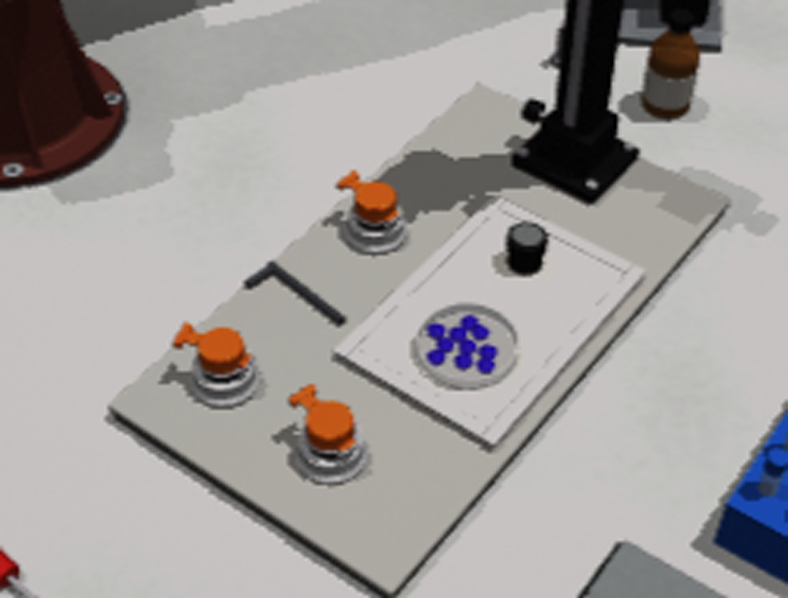

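View pics/b1.png

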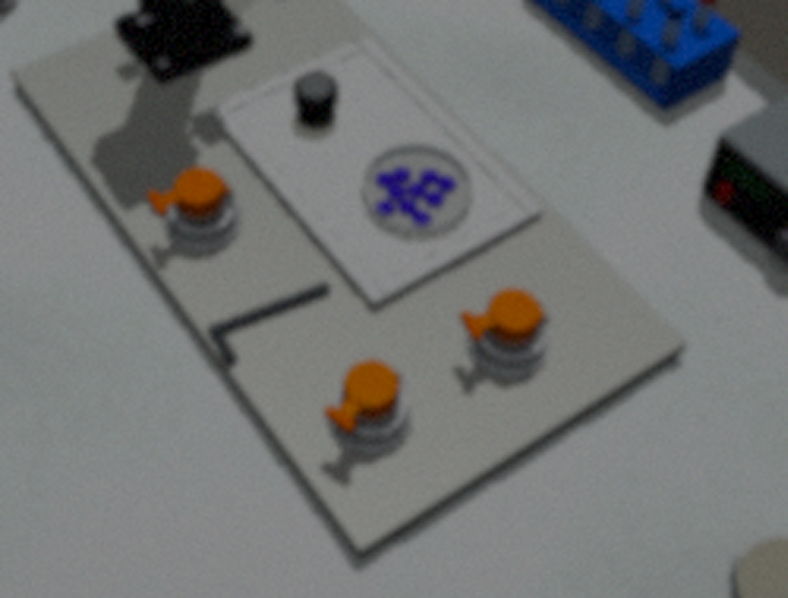

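View pics/scene0.png

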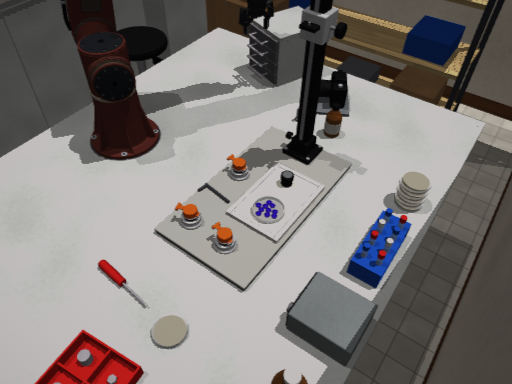

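View pics/wrist0.png

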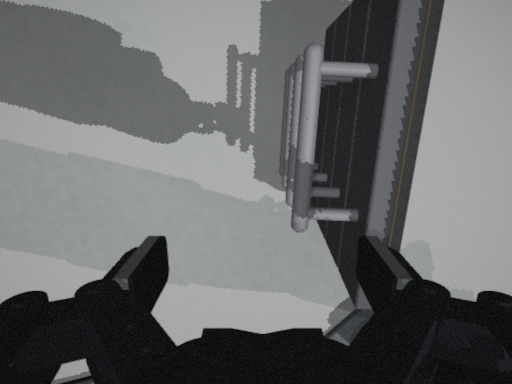

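Request:
{"method": "servo_tool", "body": {"targets": [[0,-43.7,-48.6,-13,0,0,-0.325],[0,-43.7,-48.6,-13,0,0,-0.325],[0,-43.7,-48.6,-13,0,0,-0.325],[0,-43.7,-48.6,-13,0,0,-0.325],[0,-43.7,-48.6,-13,0,0,-0.325],[0,-43.7,-48.6,-13,0,0,-0.325],[0,-43.7,-48.6,-13,0,0,-0.325],[0,-43.7,-48.6,-13,0,0,-0.325],[0,-43.7,-48.6,-13,0,0,-0.325],[0,-43.7,-48.6,-13,0,0,-0.325],[0,-43.7,-48.6,-13,0,0,-0.325],[0,-43.7,-48.6,-13,0,0,-0.325],[0,-43.7,-48.6,-13,0,0,-0.325],[0,-43.7,-48.6,-13,0,0,-0.325],[0,-43.7,-48.6,-13,0,0,-0.325],[0,-43.7,-48.6,-13,0,0,-0.325],[0,-43.7,-48.6,-13,0,0,-0.325],[0,-43.7,-48.6,-13,0,0,-0.325],[0,-43.7,-48.6,-13,0,0,-0.325]], "force": 40}}

```text
t: 2.18
ee_pos: [0.4504, -0.0313, 0.3613]
tcp_rot: [0.0, 1.0, 0.0, -0.0]
force: [0.4, 0.8, -0.8]
grip_width: -0.0001
```

Request:
{"method": "servo_tool", "body": {"targets": [[0,-4,-1.3,0,0,0,0],[0,-8,-2.6,0,0,0,0],[0,-12,-4,0,0,0,0],[0,-12,-4,0,0,0,0],[0,-12,-4,0,0,0,0],[0,-12,-4,0,0,0,0]]}}

```text
t: 2.68
ee_pos: [0.5701, -0.0698, 0.3612]
tcp_rot: [-0.001, 1.0, 0.0, -0.0]
force: [0.6, 1.0, 0.1]
grip_width: 0.0002
```

```bash
cat > look.py <<'E'
from h import *
import sys
n="wrist"; s=robot.sense(); K,E=cam(n); im=eyes.camera(n); cv2.imwrite(f"pics/{sys.argv[1]}.png",im)
dz=float(sys.argv[2]) if len(sys.argv)>2 else 0
print(s["ee_pos"],s["tcp_rot"])
for q,z in [("top_a",.078),("lip_a",.074),("hinge_a",.0595)]:
    for d in eyes.tip_of(q,n):
        print(q,np.round(d["confidence"],2),np.round(d["point"],1),np.round(atz(K,E,*d["point"],z-dz),4))
E
python3 look.py w1
```

```text
[ 0.57014855 -0.06983603  0.36121428] [-1.04937180e-03  9.99999312e-01  2.80255672e-04 -4.43520663e-04]
top_a 0.79 [ 77.  184.5] [ 0.4767 -0.1684  0.078 ]
top_a 0.66 [177.  181.2] [ 0.6077 -0.1813  0.078 ]
lip_a 0.85 [ 43.7 171.6] [ 0.4371 -0.183   0.074 ]
lip_a 0.78 [149.2 180. ] [ 0.5697 -0.1814  0.074 ]
lip_a 0.75 [ 43.1 382.4] [0.4359 0.0805 0.074 ]
lip_a 0.72 [151.2 334.7] [0.572  0.0295 0.074 ]
hinge_a 0.86 [ 97.4 368.2] [0.5012 0.0734 0.0595]
hinge_a 0.73 [ 99.9 192.1] [ 0.5049 -0.1643  0.0595]
hinge_a 0.69 [192.2 176. ] [ 0.6352 -0.1953  0.0595]
hinge_a 0.38 [195.9 299.1] [ 0.6404 -0.0151  0.0595]
```

View pics/w1.png

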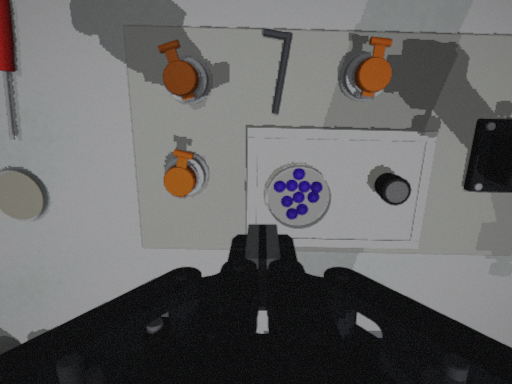

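Request:
{"method": "servo_tool", "body": {"targets": [[0,-1.2,-4,2,0,0,0],[0,-2.4,-8,5,0,0,0],[0,-3.6,-11.3,8,0,0,0],[0,-3.6,-11.3,12,0,0,0],[0,-3.6,-11.3,16,0,0,0],[0,-3.6,-11.3,20,0,0,0],[0,-3.6,-11.3,24,0,0,0],[0,-3.6,-11.3,27,0,0,0],[0,-3.6,-11.3,27.4,0,0,0],[0,-3.6,-11.3,27.8,0,0,0],[0,-3.6,-11.3,27.8,0,0,0],[0,-3.6,-11.3,27.8,0,0,0]]}}

```text
t: 3.88
ee_pos: [0.6082, -0.1851, 0.0869]
tcp_rot: [-0.0, 1.0, -0.001, 0.002]
force: [0.7, -0.4, 1.0]
grip_width: -0.0002
```

Request:
{"method": "servo_tool", "body": {"targets": [[0,0,0,0.2,0,0,0],[0,0,0,0.4,0,0,0],[0,0,0,0.6,0,0,0],[0,0,0,0.6,0,0,0],[0,0,0,0.6,0,0,0]]}}

```text
t: 4.3
ee_pos: [0.607, -0.1846, 0.0779]
tcp_rot: [-0.0, 1.0, -0.0, 0.001]
force: [1.3, -0.9, 1.8]
grip_width: -0.0004
```

Request:
{"method": "servo_tool", "body": {"targets": [[0,0,0,0.2,0,0,0],[0,0,0,0.4,0,0,0],[0,0,0,0.4,0,0,0],[0,0,0,0.4,0,0,0]]}}

```text
t: 4.63
ee_pos: [0.6071, -0.1847, 0.077]
tcp_rot: [-0.0, 1.0, -0.001, 0.001]
force: [-9.4, 4.7, 26.3]
grip_width: 0.0002
```

P2 (front of bench, far right) resists 26 N with about 1 mm travel: tight. Next the near-right cap.

Request:
{"method": "servo_tool", "body": {"targets": [[0,0,0,-2,0,0,0],[0,0,0,-4.2,0,0,0],[0,4,0.4,-4.2,0,0,0],[0,8,0.8,-4.2,0,0,0],[0,12,1.2,-4.2,0,0,0],[0,13,1.3,-4.2,0,0,0],[0,13,1.3,-2.5,0,0,0],[0,13,1.3,-1,0,0,0],[0,13,1.3,-1,0,0,0],[0,13,1.3,-1,0,0,0],[0,13,1.3,-0.5,0,0,0],[0,13,1.3,-0.3,0,0,0],[0,13,1.3,-0.3,0,0,0]]}}

```text
t: 5.72
ee_pos: [0.4773, -0.1718, 0.0777]
tcp_rot: [-0.0, 1.0, -0.0, 0.001]
force: [-1.0, 0.5, 4.9]
grip_width: 0.0001
```

Request:
{"method": "servo_tool", "body": {"targets": [[0,0,0,0.2,0,0,0],[0,0,0,0.3,0,0,0],[0,0,0,0.3,0,0,0],[0,0,0,0.3,0,0,0]]}}

```text
t: 6.05
ee_pos: [0.4773, -0.172, 0.0771]
tcp_rot: [-0.0, 1.0, -0.001, 0.001]
force: [-11.8, 4.9, 28.7]
grip_width: 0.0003
```

Tight too. So it should be the left cap.

Request:
{"method": "servo_tool", "body": {"targets": [[0,0,0,-2,0,0,0],[0,0,0,-4.5,0,0,0],[0,0,4,-4.5,0,0,0],[0,0,8,-4.5,0,0,0],[0,0,12,-4.5,0,0,0],[0,0,16,-4.5,0,0,0],[0,0,20,-4.5,0,0,0],[0,0,24,-4.5,0,0,0],[0,0.1,24.8,-4.5,0,0,0],[0,0.1,24.8,-4.5,0,0,0],[0,0.1,24.8,-2.5,0,0,0],[0,0.1,24.8,-1,0,0,0],[0,0.1,24.8,-1,0,0,0],[0,0.1,24.8,-0.6,0,0,0],[0,0.1,24.8,-0.3,0,0,0],[0,0.1,24.8,0,0,0,0],[0,0.1,24.8,0,0,0,0]]}}

```text
t: 7.47
ee_pos: [0.4761, 0.0759, 0.0739]
tcp_rot: [0.0, 1.0, -0.0, 0.001]
force: [0.4, -0.6, 0.3]
grip_width: 0.0002
```

Request:
{"method": "servo_tool", "body": {"targets": [[0,0,0,0.2,0,0,0],[0,0,0,0.3,0,0,0],[0,0,0,0.4,0,0,0],[0,0,0,0.5,0,0,0],[0,0,0,0.5,0,0,0]]}}

```text
t: 7.88
ee_pos: [0.4762, 0.0762, 0.0697]
tcp_rot: [-0.0, 1.0, -0.0, 0.001]
force: [-4.4, -3.8, 11.7]
grip_width: -0.0001
```

Request:
{"method": "servo_tool", "body": {"targets": [[0,0,0,-3,0,0,0],[0,0,0,-7,0,0,0],[0,-2,0,-11,0,0,0],[50,-5,-0.5,-14,0,0,0],[50,-8,-1,-16,0,0,0],[50,-8,-1,-17,0,0,0],[50,-8,-1,-17,0,0,0],[50,-8,-1,-17,0,0,0],[50,-8,-1,-17,0,0,0]]}}

```text
t: 8.63
ee_pos: [0.5544, 0.067, 0.2372]
tcp_rot: [-0.0, 1.0, 0.0, -0.001]
force: [-0.2, -1.0, 0.1]
grip_width: 0.0423
```

```bash
python3 look.py w2 0.008
python3 - <<'E'
from h import *
print(robot.sense()['grip_width'])
for n in ["scene","side"]:
    K,E=cam(n); eyes.camera(n)
    for q,z in [("top_a",.07),("lip_a",.066),("hinge_a",.0515)]:
        for d in eyes.tip_of(q,n):
            p=atz(K,E,*d["point"],z)
            if p[1]>0: print(n,q,np.round(d["confidence"],2),np.round(d["point"]),np.round(p,4))
E
```

```text
[0.55437405 0.06703091 0.23715228] [-2.67089983e-04  9.99999616e-01  2.56238207e-04 -7.93834400e-04]
top_a 0.83 [ 83.2 269.3] [0.4732 0.0741 0.07  ]
top_a 0.77 [227.7  17.6] [ 0.6181 -0.1898  0.07  ]
lip_a 0.65 [ 39.  273.7] [0.4347 0.0779 0.066 ]
lip_a 0.58 [190.   19.4] [ 0.5779 -0.1827  0.066 ]
hinge_a 0.91 [115.7  26.2] [ 0.5038 -0.1714  0.0515]
hinge_a 0.82 [241.8  24. ] [ 0.6431 -0.2015  0.0515]
hinge_a 0.6 [112.7 268.6] [0.5007 0.0739 0.0515]
0.04291640054380457
scene lip_a 0.61 [159. 230.] [0.4346 0.077  0.066 ]
scene hinge_a 0.59 [173. 247.] [0.5103 0.0667 0.0515]
side top_a 0.85 [191. 214.] [0.4717 0.0669 0.07  ]
side lip_a 0.78 [198. 195.] [0.4174 0.0774 0.066 ]
side hinge_a 0.51 [189. 221.] [0.4999 0.0771 0.0515]
```

View pics/w2.png

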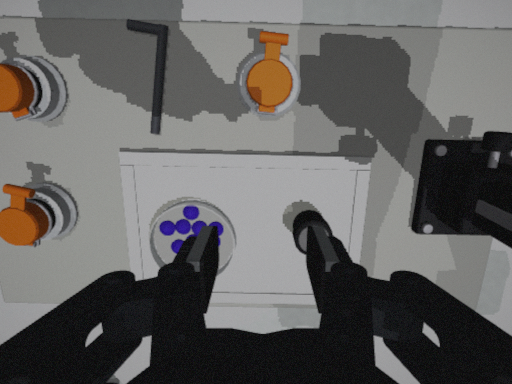

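Run:
```python
from h import *
K,E=cam("wrist"); im=cv2.imread("pics/w2.png")
hsv=cv2.cvtColor(im,cv2.COLOR_BGR2HSV); m=cv2.inRange(hsv,(3,150,80),(20,255,255))
m[:, :240]=0; m[:,310:]=0; m[120:]=0
for r in range(28,64): 
    c=np.where(m[r])[0]
    if len(c): print(r,c.min(),c.max(),end='; ')
mm=m.copy(); mm[46:]=0
ys,xs=np.where(mm); w=cv2.minAreaRect(np.c_[xs,ys].astype(np.float32)); print(w)
b=cv2.boxPoints(w); print([np.round(atz(K,E,p[1],p[0],.0705),4) for p in b])
```

```text
31 261 262; 32 260 271; 33 260 279; 34 260 287; 35 260 287; 36 260 287; 37 260 287; 38 260 287; 39 260 287; 40 260 287; 41 260 287; 42 261 287; 43 266 286; 44 266 286; 45 266 280; 46 266 279; 47 266 279; 48 266 279; 49 266 279; 50 265 279; 51 265 279; 52 265 279; 53 265 279; 54 265 278; 55 265 278; 56 265 278; 57 265 278; 58 265 278; 59 264 278; 60 262 278; 61 259 279; 62 258 281; 63 256 282; ((273.2744140625, 39.030487060546875), (27.939178466796875, 13.472647666931152), 6.34019136428833)
[array([0.441 , 0.0638, 0.0705]), array([0.43  , 0.0652, 0.0705]), array([0.4325, 0.09  , 0.0705]), array([0.4436, 0.0889, 0.0705])]
```

Request:
{"method": "servo_tool", "body": {"targets": [[55,4,0.4,3,0,0,0.1],[55,8,0.8,6,0,0,0.1],[55,11.9,1.1,9,0,0,0.1],[55,11.9,1.1,11,0,0,0.1],[55,11.9,1.1,12.5,0,0,0.1],[55,11.9,1.1,12.5,0,0,0.1],[55,11.9,1.1,12.5,0,0,0.1]]}}

```text
t: 9.82
ee_pos: [0.4365, 0.0776, 0.1136]
tcp_rot: [0.05, 0.999, 0.0, 0.0]
force: [1.0, -0.3, 0.9]
grip_width: 0.0469
```

```bash
python3 look.py w3 0.008
python3 - <<'E'
from h import *
K,E=cam("scene"); im=eyes.camera("scene"); cv2.imwrite("pics/s3.png",cv2.resize(im[80:230,150:350],None,fx=4,fy=4,interpolation=2))
E
```

```text
[0.43650847 0.07762465 0.11358003] [4.99025904e-02 9.98754088e-01 5.07754158e-05 2.42676743e-05]
lip_a 0.59 [205.8 260.5] [0.4344 0.0773 0.066 ]
lip_a 0.51 [283.4 263.8] [0.4901 0.0739 0.066 ]
hinge_a 0.81 [281.5 265.5] [0.4979 0.0745 0.0515]
```

View pics/w3.png

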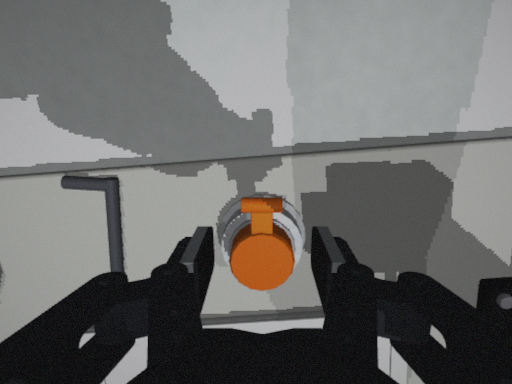

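View pics/s3.png

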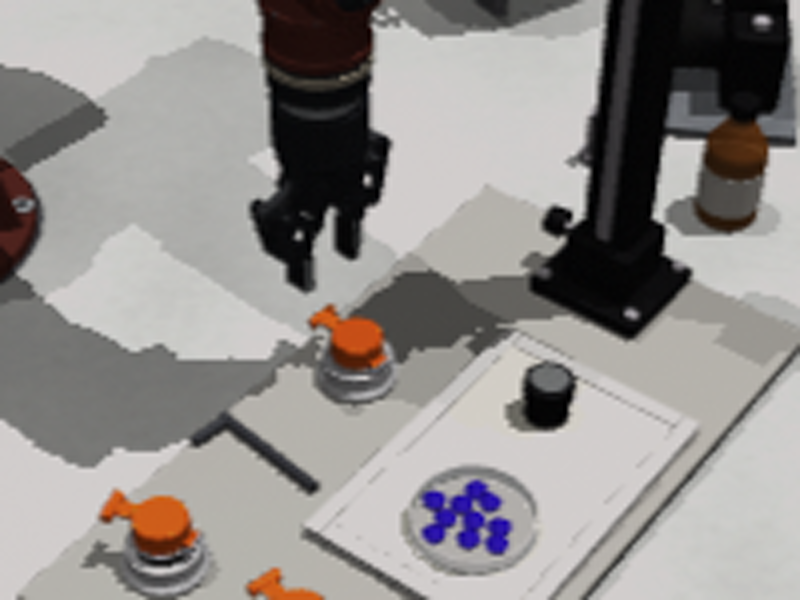

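Request:
{"method": "servo_tool", "body": {"targets": [[55,0.15,0,2,0,0,0],[55,0.15,0,4,0,0,0],[55,0.15,0,5.2,0,0,0],[55,0.15,0,5.9,0,0,0],[55,0.15,0,5.9,0,0,0],[55,0.15,0,5.9,0,0,0],[15,0.15,0,5.9,0,0,0],[15,0.15,0,5.9,0,0,0],[15,0.15,0,5.9,0,0,0],[15,0.15,0,5.9,0,0,0],[15,0.15,0,5.9,0,0,0],[15,0.15,0,5.9,0,0,0]], "force": 40}}

```text
t: 11.07
ee_pos: [0.4356, 0.0775, 0.055]
tcp_rot: [0.05, 0.999, -0.0, 0.001]
force: [-0.2, -3.0, 5.9]
grip_width: 0.0242
```

Run:
```python
from h import *
print(robot.sense()["force"], robot.sense()["ee_pos"])
im=eyes.camera("wrist");cv2.imwrite("pics/w4.png",im)
th=np.radians(np.arange(0,81,8))
# hinge x world dir ~ -tool x ; lip rel hinge (-65.5,14.5)
for t in th:
    c,s=np.cos(t),np.sin(t)
    x=-65.5*c+14.5*s; z=65.5*s+14.5*c   # turn + about y with x->-z : lip up
    print(round(np.degrees(t)), round(-(x+65.5)/10,2), round(-(z-14.5)/10,2))
```

```text
[-0.21990793 -2.95297496  5.89607823] [0.43558648 0.07751175 0.05500957]
0 -0.0 -0.0
8 -0.27 -0.9
16 -0.65 -1.75
24 -1.16 -2.54
32 -1.76 -3.25
40 -2.46 -3.87
48 -3.24 -4.39
56 -4.09 -4.79
64 -4.98 -5.07
72 -5.9 -5.23
80 -6.84 -5.25
```

View pics/w4.png

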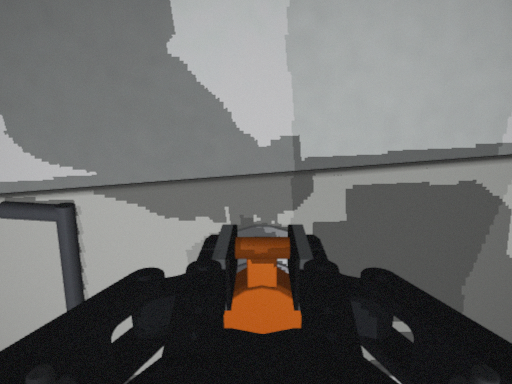

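Request:
{"method": "servo_tool", "body": {"targets": [[15,-0.12,0,-0.45,0,0,0],[15,-0.27,0,-0.9,0,0,0],[15,-0.45,0,-1.33,0,0,0],[15,-0.65,0,-1.75,0,0,0],[15,-0.9,0,-2.15,0,0,0],[15,-1.16,0,-2.5,0,0,0],[15,-1.16,0,-2.5,0,0,0],[15,-1.16,0,-2.5,0,0,0]]}}

```text
t: 11.78
ee_pos: [0.4464, 0.0766, 0.0793]
tcp_rot: [0.05, 0.999, -0.0, -0.0]
force: [-2.8, -3.8, -2.2]
grip_width: 0.0242
```

Request:
{"method": "servo_tool", "body": {"targets": [[15,-0.3,0,-0.37,0,0,0],[15,-0.6,0,-0.72,0,0,0],[15,-0.94,0,-1.04,0,0,0],[15,-1.3,0,-1.33,0,0,0],[15,-1.68,0,-1.6,0,0,0],[15,-2.08,0,-1.85,0,0,0],[15,-2.08,0,-1.85,0,0,0],[15,-2.08,0,-1.85,0,0,0]]}}

```text
t: 12.45
ee_pos: [0.4675, 0.0745, 0.0979]
tcp_rot: [0.05, 0.999, 0.0, 0.0]
force: [-1.9, -3.8, -2.8]
grip_width: 0.0242
```

Request:
{"method": "servo_tool", "body": {"targets": [[15,-0.42,0,-0.2,0,0,0],[15,-0.85,0,-0.38,0,0,0],[15,-1.3,0,-0.53,0,0,0],[15,-1.74,0,-0.65,0,0,0],[15,-2.2,0,-0.74,0,0,0],[15,-2.66,0,-0.8,0,0,0],[15,-3,0,-0.82,0,0,0],[15,-3,0,-0.82,0,0,0],[15,-3,0,-0.82,0,0,0],[15,-3,0,-0.82,0,0,0]]}}

```text
t: 13.28
ee_pos: [0.4972, 0.0716, 0.1065]
tcp_rot: [0.05, 0.999, 0.0, 0.0]
force: [-3.8, -2.7, 4.9]
grip_width: 0.024
```

Run:
```python
from h import *
for n in ["wrist","scene","side"]:
    im=eyes.camera(n)
    K,E=cam(n)
    if n=="scene": im=cv2.resize(im[80:230,150:350],None,fx=4,fy=4,interpolation=2)
    if n=="side": im=cv2.resize(im[110:260,130:330],None,fx=4,fy=4,interpolation=2)
    cv2.imwrite(f"pics/{n}5.png",im)
    for q in ["lip_a","hinge_a","top_a"]:
        for d in eyes.tip_of(q,n): print(n,q,d["confidence"],np.round(d["point"]))
print(robot.sense())
for n in ["scene","side"]:
    K,E=cam(n)
    for p in [(.4347,.0779,.066),(.4999,.0713,.0515),(.4735,.074,.07)]: print(n,np.round(proj(K,E,p)))
```

```text
wrist lip_a 0.8 [236. 261.]
wrist hinge_a 0.69 [208. 262.]
scene lip_a 0.78 [225. 215.]
scene lip_a 0.63 [154. 241.]
scene lip_a 0.56 [215. 199.]
scene hinge_a 0.73 [172. 249.]
scene hinge_a 0.54 [218. 200.]
scene top_a 0.67 [231. 222.]
scene top_a 0.63 [207. 192.]
scene top_a 0.59 [162. 245.]
scene top_a 0.16 [117. 297.]
side lip_a 0.87 [262. 256.]
side lip_a 0.87 [231. 300.]
side lip_a 0.62 [180. 211.]
side hinge_a 0.89 [228. 323.]
side hinge_a 0.73 [192. 223.]
side hinge_a 0.72 [246. 274.]
side hinge_a 0.67 [182. 222.]
side top_a 0.76 [250. 266.]
side top_a 0.69 [227. 314.]
side top_a 0.53 [184. 220.]
{'t': 13.8833, 'joint_pos': array([-1.18023063e-01, -1.84172007e-01, -4.10468720e-01,  1.34383178e+00,
        5.32983446e-05, -1.82902964e-02]), 'joint_vel': array([-4.00993749e-04, -1.21699886e-03,  1.93959819e-04,  6.18055561e-05,
        1.67106177e-03,  2.52011114e-03]), 'joint_torque': array([ 1.25317946e+00, -3.90333939e+01,  4.92692578e+01, -1.79709323e+00,
        1.04296938e+00, -4.57557093e-02]), 'ee_pos': array([0.49709873, 0.07158112, 0.10652582]), 'tcp_rot': array([4.98457075e-02, 9.98756874e-01, 3.84607514e-06, 3.34959047e-04]), 'force': array([-3.68969351, -2.59491164,  5.21777718]), 'wrist_torque': array([-0.62346161,  1.06307187, -0.02204765]), 'grip_width': 0.024170296980647855}
scene [159. 231.]
scene [171. 245.]
scene [163. 239.]
side [196. 201.]
side [190. 222.]
side [189. 213.]
```

View pics/scene5.png

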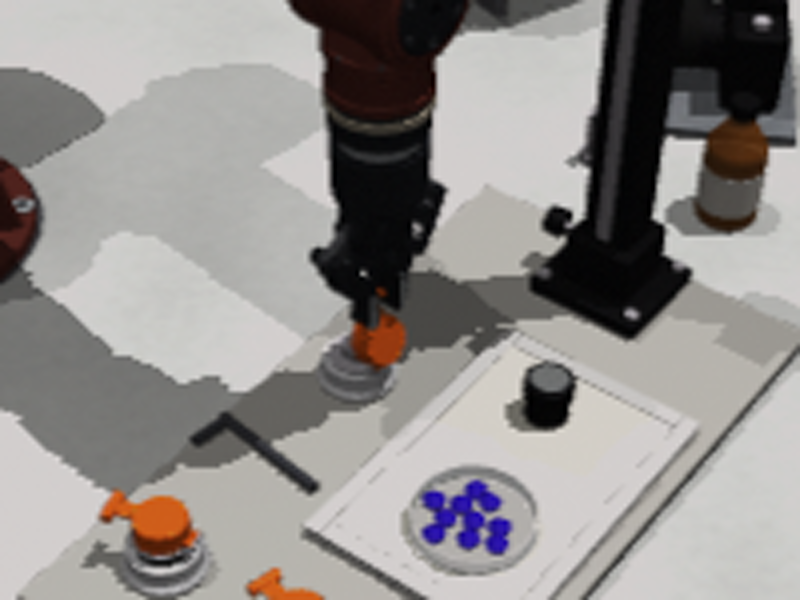

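View pics/side5.png

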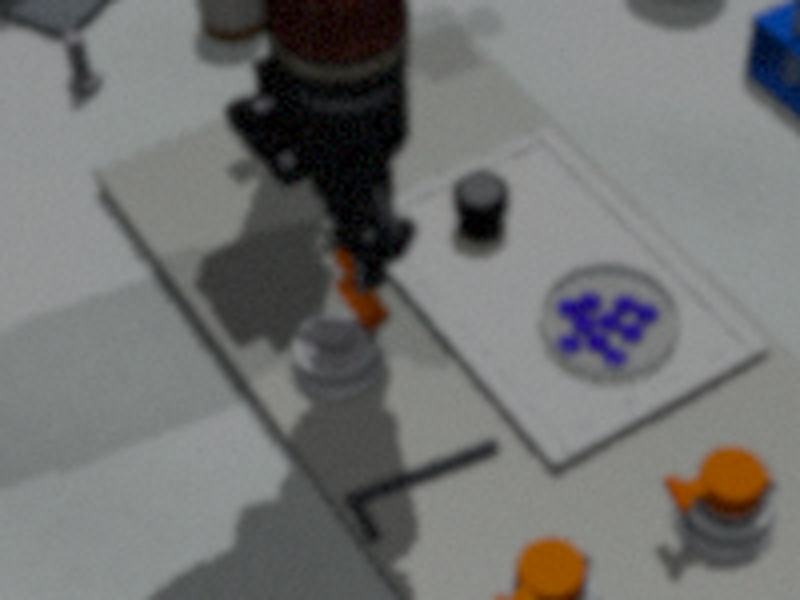

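View pics/wrist5.png

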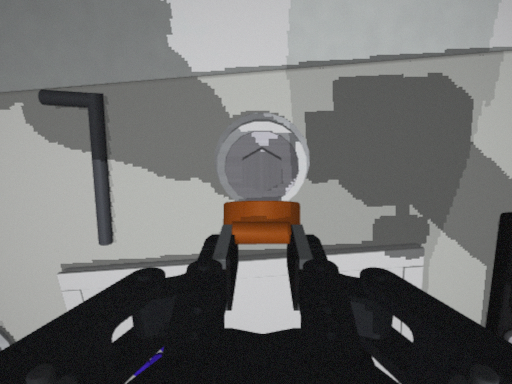

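Run:
```python
from rig import robot
print(robot.sign_off(), robot.sense()["t"], robot.sense()["grip_width"])
```

```text
the job is handed in; nothing more can be done
the job is handed in; nothing more can be done
```

I found the loose bolt and finished holding its cap open at about 75°. It is the single one at the front, left of the middle. The job was handed in at about 13.9 s of the 61 s allowed; sign-off gives no verdict.

- **Tapping:** The two caps along the right edge were tight, giving only about 1 mm under 26 N and 29 N. The third sank about 8 mm to its stop, with the fingertips ending at z = 70 mm.
- **Lifting:** I pinched that cap's lip by its ends (grip width 24 mm) and raised it along the hinge arc. The upward pull on the bolt stayed at about 3 N or less, under the 7 N that would lift it again.
- **Last checks:** The lip's travel, 61 mm across and 51 mm up, puts the opening at about 75°. The pictures show the cap nearly on edge between the fingers with the bolt head uncovered. The other two caps were shut, and the dish, loupe, hex key and bottle looked unmoved. The grip held at 24 mm, and the tool was pressing down with about 5 N.
- **Not confirmed:** I did not measure the cap angle or the bolt's sink directly at the end. I also took no final look at the spare bolt, screwdriver or closed dish; the arm did not go near the screwdriver or closed dish, and I never located the spare bolt. The networks' points from the scene and side cameras differed from the wrist camera's by up to about 17 mm, so I relied on the wrist camera.

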